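# Fit a splined valve handle under the sink and hold it home

## Task

One of the two brass valves has lost its handle: take the loose aluminium handle with two lugs and a cross-shaped bore, turn it until its splines mesh with the bare cross-shaped spindle and slide it down, fully home against the spring collar. Finish while still gripping the handle between the fingers and pressing it fully home; do not let go. Leave all the other things where they stand.

Things in the scene. Friction and masses are not known exactly. Their poses are not given: they have to be found in the camera images.
- handle: Loose aluminium valve handle, flat on the surface at any yaw, about 0.12 kg: hub 40 mm (its x) by 34 mm (its y), a round 26 mm lug at each end (78 mm long along x), 32 mm tall. A cross-shaped bore, two slots 25 by 8.5 mm along its x and y, goes right through. Grip the flat 34 mm wide sides (facing +-y) from above. Fits in any of four quarter turns. Origin: centre of the underside, z up.
- handle_grip (a point): Point on the handle's bore axis 18 mm above its underside, the height to grip; axes as the handle's.
- spindle_top (a point): Top centre of the bare valve's steel spindle, 115 mm above the surface, z up. The spindle, which does not turn, is a cross of two bars 22 by 6 mm along this point's x and y, at any yaw; its top 3 mm is narrowed (18 by 3 mm), the full cross runs 27 mm further down to the valve body (50 mm across, top at 85 mm). It may be the left or right valve; they are 120 mm apart.
- collar (a joint): Travel (m) of the dark steel spring ring (44 mm outside, 30 inside) round the spindle's foot: 0 up (its top 20 mm below the spindle's top), 0.008 pressed to its stop. It pushes up with 4 N at first, 8 N at the stop, more than the handle's weight, so the handle rises if not pressed. Fully home, the handle's underside is 28 mm below the spindle's top.
- good_valve: The neighbouring fixed brass valve, complete with a round aluminium handwheel (56 mm across, its top 117 mm above the surface); origin on the surface under its axis. Leave it alone.
- manifold: Fixed steel bracket plate 90 by 220 mm with a brass pipe along its y, carrying both valves at 60 mm either side of its middle along y; origin at its middle on the surface.
- spare_wheel: loose round aluminium handwheel, 56 mm over its eight knurls, 28 mm tall, with a plain 18 mm round hole; not the one needed, standing on the surface; bystander, origin at the centre of its underside.
- union_nut: loose brass ring nut, 38 mm across, 18 mm tall, standing on the surface; bystander, origin at the centre of its underside.
- jar: closed glass jar, 96 mm across, 125 mm tall, standing on the surface; bystander, origin at the centre of its underside.
- cleaner: white bottle with yellow cap, 66 mm across, 190 mm tall, standing on the surface; bystander, origin at the centre of its underside.
- aerosol: blue can, 60 mm across, 170 mm tall, standing on the surface; bystander, origin at the centre of its underside.
- flashlight: red metal flashlight standing on its head, 56 mm across at the foot, 200 mm tall, standing on the surface; bystander, origin at the centre of its underside.
- spray: blue spray bottle, 90 mm across, 201 mm tall, nozzle towards its -x, standing on the surface; bystander, origin at the centre of its underside.
There are look-alikes about, which are no part of the job. Leave any black or turquoise look-alike of the handle alone.

How it is judged:
By the outcome, as a careful person would: the job done as asked, in the order asked, and still so for the second after the job is handed in, while the arm keeps its last pose, push and grip.
It also fails if it takes over 40 s, if anything falls off the work surface, if the arm or the gripper's body presses on something with over 40 N, if the wrist force passes 120 N, or if a joint passes its speed limit or range.

## Robot

A 6-joint arm with a two-finger parallel gripper is mounted at the origin on the work surface. World frame = base frame: x ahead of the robot, y to its left, z up, the work surface at z = 0. Lengths are in mm, angles in rad, forces in N, time in s.
With the tool pointing down it reaches from about 200 to 875 mm from the base axis. Payload 3.4 kg.
Tool frame: the origin (TCP) lies between the finger pads, 19 mm behind the fingertips; this is the grasp point; x points along the fingers, z is the direction in which the jaws open and shut, and the axes are right-handed (so a half turn about x gives the same grasp; the last joint's range is limited). The gripper opens to 94 mm and grips with 3 to 60 N. Pads are 16 mm wide; open, the fingers measure 119 mm over their backs; the gripper's body (75 mm by 177 mm) begins 78 mm behind the grasp point.
Start: joints at [1.079, 0.276, 1.505, -0, 1.361, -0.121], TCP at [208.377, 535.95, 224.293] pointing down, gripper open.
Joint ranges: [-2.89, 2.89], [-0.75, 2.08], [0.22, 2.7], [-1.18, 4.32], [0.11, 2.71], [-2.7, 2.7]. Speed limits (rad/s): [2.57, 2.57, 3.14, 3.14, 3.14, 3.14].

## Interface

Orientations are given as a 3x3 rotation matrix whose columns are the frame's x, y, z axes.
In Python, from workcell import env, read_camera, camera_model gives the robot as it stands.
- The arm moves only by the tool step_arm, never from a script. Its argument "series" is a list of rows, each an object with "gripper": the finger opening in cm, from 0 to 9.4; "slide": the shift along the tool's x, y, z in cm, a list of three; "rot": the turn, a rotation vector about the tool's x, y, z in degrees, a list of three. A call has exactly 5 rows; each row is the pose to reach, as a shift and turn from the pose commanded when the call began, along the tool's axes at that moment; what a row does not reach only later rows make up. A row lasts 1/8 s, in which the tool goes at most 62.5 mm and 10.7 degrees, less where a joint would pass 70% of its speed; a pose out of reach is approached as far as the arm can. A call with a gripper value outside its range is refused whole. The fingers move at their own pace and stop on an object; the grip force is fixed at half the most. Time passes only in rows, so rows that repeat a pose let the fingers close, or fill a call up. It gives the time, the measured TCP pose, the force and the opening at its end, in the units of the state.
- env.get_obs(): the state, without advancing time (a new reading comes with each control period).
- read_camera(name): name is "scene" or "side" or "wrist"; returns (picture, depth): 384x512x3 uint8, red, green, blue; 384x512 float32, mm along the optical axis (not along the pixel's ray), 0 where there is no reading.
- camera_model(name): a dict with "mtx" (3x3 intrinsics, pixels), "rvec" (rotation vector, rad) and "tvec" (3), from world to camera coordinates, as OpenCV has them. Camera axes: x right, y down, z forward; pixel columns grow to the right and rows downward; lengths in mm; the calibration is good to about 2 mm. A picture is of the moment at which its call begins: read the wrist's pose just before it. camera_model takes no time and is no camera call; for the wrist camera it gives the pose at the moment of the call.
- env.finish_job(): hands the job in, once; it reports no verdict.
The state is a dict: "clock": time; "joints": joint angles; "joint_vel": joint speeds; "joint_torque": joint torques, N m; "ee_pos": TCP position; "ee_rot": TCP orientation; "contact_force": force on the tool from outside, world axes, zero at the start; "ft_torque": the same for the moment, N m; "width": finger opening in mm.
Only numpy, scipy, OpenCV 4.12 (cv2) and the standard library are available. Lean on these libraries where they do the work, as an engineer would, in place of code of your own. Each camera call takes 0.05 s, during which the arm holds its last target. There are 200 camera calls.

## Working session

There is one attempt and no reset: what is moved stays moved. The work goes in short steps, Python scripts to look and compute and a tool call to move; the robot and the scene stay as the last step left them, time stands still between calls to the robot, and variables do not carry over. Pictures are saved under pics/ and viewed, about 8 in all and at most 12, crops included, and the job is handed in when it is done.

Besides the shell and the picture viewer there is one more tool, called as name([rows], argument=value, ...), one row to a line, values as JSON. step_arm: Moves the arm, as the interface text tells. Its arguments: {"type":"object","properties":{"series":{"type":"array","items":{"type":"object","properties":{"gripper":{"type":"number"},"slide":{"type":"array","items":{"type":"number"}},"rot":{"type":"array","items":{"type":"number"}}}}}},"required":["series"]}

```bash
mkdir -p pics
cat > h.py <<'E'
import numpy as np,cv2
from workcell import env,read_camera,camera_model
def cam(n):
    m=camera_model(n);R=cv2.Rodrigues(np.array(m['rvec'],float))[0];return np.array(m['mtx'],float),R,np.array(m['tvec'],float).ravel()
def grab(n,tag):
    c=cam(n);p,d=read_camera(n);np.savez(f'{tag}.npz',p=p,d=d,K=c[0],R=c[1],t=c[2]);cv2.imwrite(f'pics/{tag}.png',p[:,:,::-1]);return p,d
def load(tag): return np.load(f'{tag}.npz')
def px(f,u,v,z=None):
    r=np.linalg.inv(f['K'])@[u,v,1]
    C=-f['R'].T@f['t']; w=f['R'].T@r
    if z is None: return C+w*f['d'][int(round(v)),int(round(u))]
    return C+w*(z-C[2])/w[2]
E
python3 - <<'E'
from h import *
a,_=grab('scene','s1');b,_=grab('side','d1')
cv2.imwrite('pics/both.png',cv2.resize(np.vstack([a,b])[:,:,::-1],None,fx=.78,fy=.78))
o=env.get_obs();print(o['clock'],o['ee_pos'],o['ee_rot'],o['width'])
E
```

```text
0.1 [208.15498852 535.51452617 223.52022691] [[-7.60802567e-04 -9.32021132e-01  3.62403132e-01]
 [-1.37641557e-03  3.62403870e-01  9.32020140e-01]
 [-9.99998763e-01  2.10266002e-04 -1.55856619e-03]] 93.70428774188747
```

View pics/s1.png

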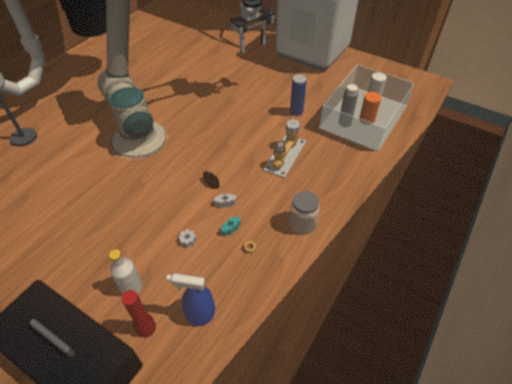

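View pics/d1.png

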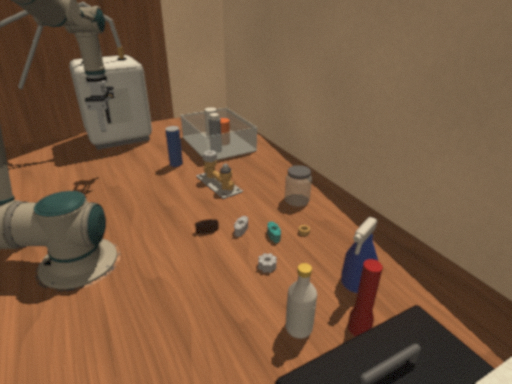

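The scene picture shows the handle near (225,200), between black (210,180) and turquoise (230,225) look-alikes. The bare valve is near (277,160), the good valve near (291,130), the aerosol at (298,95) and the jar at (304,212).

Run:
```python
from h import *
f=load('s1')
for n,u,v,z in [('handle',225,198,32),('black',210,180,20),('turq',230,225,20),('bare',278,150,100),('bare2',278,160,70),('good',292,124,117),('aero',299,77,170),('jar',306,200,125),('plateNear',280,174,5),('plateFar',290,140,5)]:
    print(n,px(f,u,v).round(),px(f,u,v,z).round())
print((-f['R'].T@f['t']).round())
cv2.imwrite('pics/c1.png',cv2.resize(f['p'][110:240,190:320,::-1],None,fx=4.6,fy=4.6,interpolation=cv2.INTER_CUBIC))
```

```text
handle [486. -77.  14.] [495. -88.  32.]
black [402. -50.  34.] [394. -41.  20.]
turq [ 576. -174.   34.] [ 570. -166.   20.]
bare [562. 155.  98.] [563. 154. 100.]
bare2 [568. 150.  54.] [575. 136.  70.]
good [545. 288. 117.] [545. 288. 117.]
aero [454. 503. 166.] [456. 498. 170.]
jar [764. -15. 124.] [765. -16. 125.]
plateNear [589. 132.   7.] [588. 134.   5.]
plateFar [548. 276.  46.] [529. 316.   5.]
[1062. -774. 1124.]
```

View pics/c1.png

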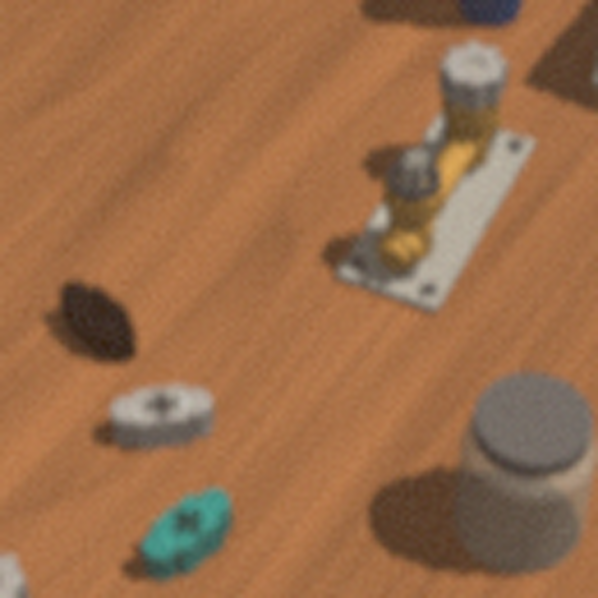

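Run:
```python
from h import *
f=load('s1')
q=lambda u,v,z:px(f,190+u/4.6,110+v/4.6,z)
a,b=q(112,412,32),q(212,392,32);print(q(162,403,32),a,b,np.degrees(np.arctan2(*(b-a)[1::-1])))
print('sp',q(417,155,115),'good',q(474,58,117))
R=env.get_obs()['ee_rot'];p=env.get_obs()['ee_pos']
print('jaw yaw',np.degrees(np.arctan2(R[1,2],R[0,2])), 'slide',R.T@(np.array([440,-60,260])-p))
c=camera_model('wrist');print(c);Rw=cv2.Rodrigues(np.array(c['rvec']))[0];C=-Rw.T@np.ravel(c['tvec']);print('cam in tool',R.T@(C-p),'fwd',R.T@Rw[2])
```

```text
[494.77255191 -86.34752396  32.        ] [ 467.9888642  -113.66225486   32.        ] [520.6601344  -57.19446442  32.        ] 46.992292300181454
sp [562.14899507 173.55910186 115.        ] good [544.59558811 296.76667415 117.        ]
jaw yaw 68.7521188062147 slide [ -35.8364408  -431.89354839 -471.06702967]
{'mtx': array([[309.74664657,   0.        , 255.03204829],
       [  0.        , 309.74664657, 188.67263643],
       [  0.        ,   0.        ,   1.        ]]), 'rvec': array([-2.38870144, -1.63351336, -0.23333598]), 'tvec': array([-574.44070435,  -28.40446336,  393.50856405])}
cam in tool [-160.46655083   83.85954203    0.65169038] fwd [ 0.95893107 -0.28363719 -0.00106999]
```

step_arm([
  {"gripper": 9.4, "slide": [-2.3, -4.6, -2.1], "rot": [10.6, 0, 0]},
  {"gripper": 9.4, "slide": [-4.6, -10, -4.5], "rot": [21, 0, 0]},
  {"gripper": 9.4, "slide": [-4.6, -15, -6.8], "rot": [32, 0, 0]},
  {"gripper": 9.4, "slide": [-4.6, -20, -9], "rot": [42, 0, 0]},
  {"gripper": 9.4, "slide": [-4.6, -25, -11.3], "rot": [53, 0, 0]},
])

```text
clock: 0.72
ee_pos: [401.3, 338.6, 270.0]
ee_rot: [[-0.0, -0.27, 0.963], [0.0, 0.963, 0.27], [-1.0, 0.0, -0.0]]
contact_force: [0.2, 0.0, 0.4]
width: 94.1
```

```bash
cat >> h.py <<'E'
def to(x,y,z,yaw=None):
    o=env.get_obs();R=np.array(o['ee_rot']);p=np.array(o['ee_pos']);cy=np.degrees(np.arctan2(R[1,2],R[0,2]))
    print('t',o['clock'],'p',p.round(1),'yaw',cy.round(2),'tilt',R[:,0].round(3),'w',o['width'],'F',np.round(o['contact_force'],1),'j6',np.round(o['joints'][5],2))
    print('slide cm',(R.T@(np.array([x,y,z])-p)/10).round(2),'rotx',None if yaw is None else round(cy-yaw,2))
E
python3 -c "
from h import *
to(562,174,270,-43)"
```

```text
t 0.725 p [401.3 338.6 270. ] yaw 15.67 tilt [-0.  0. -1.] w 94.13839928098257 F [0.2 0.  0.4] j6 0.29
slide cm [  0.   -20.19  11.03] rotx 58.67
```

step_arm([
  {"gripper": 9.4, "slide": [0, -4, 2.2], "rot": [10.6, 0, 0]},
  {"gripper": 9.4, "slide": [0, -8, 4.4], "rot": [21, 0, 0]},
  {"gripper": 9.4, "slide": [0, -12, 6.6], "rot": [32, 0, 0]},
  {"gripper": 9.4, "slide": [0, -16, 8.8], "rot": [42, 0, 0]},
  {"gripper": 9.4, "slide": [0, -20.2, 11], "rot": [52.5, 0, 0]},
])

```text
clock: 1.35
ee_pos: [562.6, 175.1, 269.8]
ee_rot: [[-0.001, 0.599, 0.8], [0.0, 0.8, -0.599], [-1.0, -0.0, -0.001]]
contact_force: [0.6, 0.8, -0.5]
width: 94.0
```

Run:
```python
from h import *
p,d=grab('wrist','w1')
to(495,-86,220,-43)
cv2.imwrite('pics/w1b.png',cv2.resize(p[:,:,::-1],(800,600),interpolation=cv2.INTER_CUBIC))
```

```text
t 1.4 p [567.2 170.2 269.2] yaw -37.29 tilt [ 0.003 -0.005 -1.   ] w 94.13154376300827 F [ 3.5 -2.1  0.3] j6 0.83
slide cm [  5.02 -24.75   9.75] rotx 5.71
```

View pics/w1b.png

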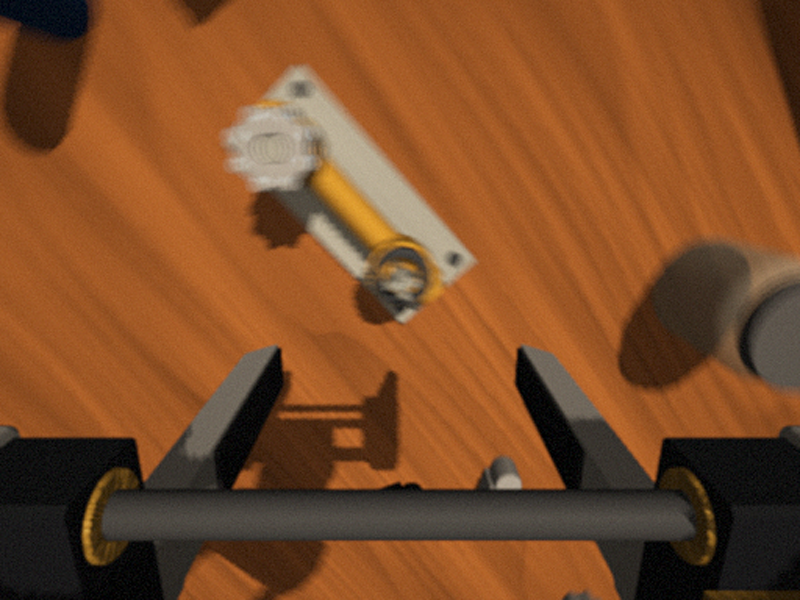

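The bare spindle is near the centre at (402,275), but it is blurred because the arm was still settling. I'll take it again now that the arm is settled.

step_arm([
  {"gripper": 9.4, "slide": [0, 0, 0], "rot": [0, 0, 0]},
  {"gripper": 9.4, "slide": [0, 0, 0], "rot": [0, 0, 0]},
  {"gripper": 9.4, "slide": [0, 0, 0], "rot": [0, 0, 0]},
  {"gripper": 9.4, "slide": [0, 0, 0], "rot": [0, 0, 0]},
  {"gripper": 9.4, "slide": [0, 0, 0], "rot": [0, 0, 0]},
])

```text
clock: 2.02
ee_pos: [561.5, 176.7, 270.5]
ee_rot: [[0.0, 0.594, 0.805], [0.0, 0.805, -0.594], [-1.0, 0.0, 0.0]]
contact_force: [-0.3, 0.0, -0.0]
width: 94.0
```

Run:
```python
from h import *
p,d=grab('wrist','w2')
to(495,-86,220,-43)
f=load('w2');t=np.array([562,173.,115]);u=f['K']@(f['R']@t+f['t']);print('expect',u[:2]/u[2])
cv2.imwrite('pics/w2b.png',cv2.resize(p[140:210,220:290,::-1],None,fx=8,fy=8,interpolation=cv2.INTER_CUBIC))
```

```text
t 2.075 p [561.6 176.6 270.4] yaw -36.44 tilt [ 0.  0. -1.] w 93.8927451560623 F [ 0.1  1.  -0.1] j6 0.82
slide cm [  5.04 -25.09  10.24] rotx 6.56
expect [258.43004114 181.75921706]
```

View pics/w2b.png

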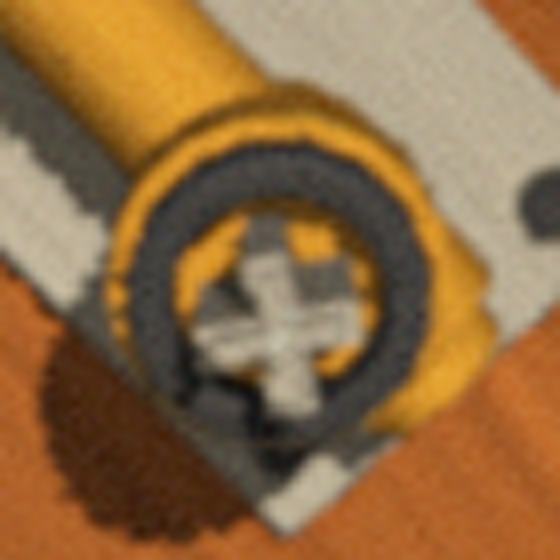

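Run:
```python
from h import *
f=load('w2')
q=lambda x,y,z:px(f,220+(x+.5)/8-.5,140+(y+.5)/8-.5,z)
for z in(112,115):print(q(280,332,z))
ang=lambda a,b:np.degrees(np.arctan2(*(q(*b,112)-q(*a,112))[1::-1]))
print(ang((197,342),(362,322)),ang((293,414),(264,252)))
for a in [(197,342),(362,322),(293,414),(264,252)]: print(q(*a,112))
# depth-based fit of the spindle top
d=f['d'];P=[(px(f,u,v)) for u in range(235,275) for v in range(165,200)];P=np.array(P)
s=P[(P[:,2]>106)&(P[:,2]<122)];print(len(s),s[:,:2].mean(0),s[:,2].max(),np.median(s[:,2]))
```

```text
[558.68236038 175.39455804 112.        ]
[559.16644307 176.04337702 115.        ]
-29.32463488799697 63.30137316900965
[548.9543321  180.86869298 112.        ]
[568.28051234 170.01241753 112.        ]
[553.29182647 165.16690076 112.        ]
[563.48901881 185.44297154 112.        ]
223 [559.38348086 175.71837218] 116.81174086777622 112.83195902565586
```

step_arm([
  {"gripper": 9.4, "slide": [0, -5, 2], "rot": [6.5, 0, 0]},
  {"gripper": 9.4, "slide": [1.5, -10, 4], "rot": [6.5, 0, 0]},
  {"gripper": 9.4, "slide": [3, -15, 6], "rot": [6.5, 0, 0]},
  {"gripper": 9.4, "slide": [4, -20, 8], "rot": [6.5, 0, 0]},
  {"gripper": 9.4, "slide": [5, -25, 10.2], "rot": [6.5, 0, 0]},
])

```text
clock: 2.7
ee_pos: [494.6, -86.8, 220.2]
ee_rot: [[0.001, 0.681, 0.732], [-0.0, 0.732, -0.681], [-1.0, 0.0, 0.001]]
contact_force: [0.3, -0.3, 0.6]
width: 94.0
```

step_arm([
  {"gripper": 9.4, "slide": [0, 0, 0], "rot": [0, 0, 0]},
  {"gripper": 9.4, "slide": [0, 0, 0], "rot": [0, 0, 0]},
  {"gripper": 9.4, "slide": [0, 0, 0], "rot": [0, 0, 0]},
  {"gripper": 9.4, "slide": [0, 0, 0], "rot": [0, 0, 0]},
  {"gripper": 9.4, "slide": [0, 0, 0], "rot": [0, 0, 0]},
])

```text
clock: 3.32
ee_pos: [495.5, -84.6, 220.4]
ee_rot: [[0.0, 0.681, 0.733], [0.0, 0.733, -0.681], [-1.0, 0.0, 0.0]]
contact_force: [0.2, -0.6, 0.5]
width: 93.7
```

Run:
```python
from h import *
p,d=grab('wrist','w3')
to(495,-86,120,-43)
f=load('w3');t=np.array([495,-86.,32]);u=f['K']@(f['R']@t+f['t']);u=u/u[2];print('expect',u[:2])
x,y=int(u[0]),int(u[1])
x0,y0=max(0,x-50),max(0,y-50);print(x0,y0)
cv2.imwrite('pics/w3b.png',cv2.resize(p[y0:y0+100,x0:x0+100,::-1],None,fx=6,fy=6,interpolation=cv2.INTER_CUBIC))
```

```text
t 3.375 p [495.4 -84.8 220.3] yaw -42.91 tilt [ 0.  0. -1.] w 93.85594340101835 F [ 0.7 -0.2  0.1] j6 0.44
slide cm [10.03 -0.12  0.05] rotx 0.09
expect [256.41575073 173.03598891]
206 123
```

View pics/w3b.png

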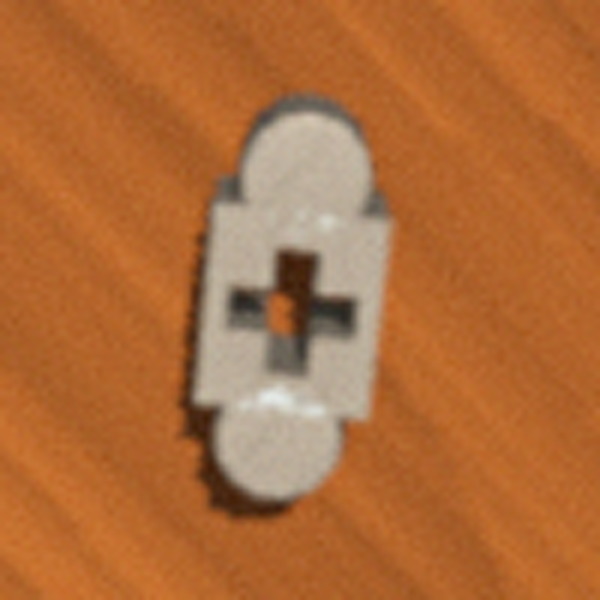

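The handle's bore is centred at crop (292,310), its lug axis runs from (308,172) to (278,436), and its hub corners are (215,200), (392,217), (368,418) and (195,403).

Run:
```python
from h import *
f=load('w3')
q=lambda x,y,z=32:px(f,206+(x+.5)/6-.5,123+(y+.5)/6-.5,z)
ang=lambda a,b:np.degrees(np.arctan2(*(q(*b)-q(*a))[1::-1]))
c=q(292,310);print(c,ang((278,436),(308,172)),ang((195,403),(215,200)),ang((368,418),(392,217)),ang((215,200),(392,217)),ang((195,403),(368,418)))
yaw=np.mean([ang((195,403),(215,200)),ang((368,418),(392,217)),ang((278,436),(308,172))])-90
to(c[0],c[1],21,yaw)
```

```text
[492.17963078 -85.34960382  32.        ] 40.71662113291485 40.78533193117755 41.166204391787 -48.50192497191232 -48.130528057497635
t 3.375 p [495.4 -84.8 220.3] yaw -42.91 tilt [ 0.  0. -1.] w 93.85594340101835 F [ 0.7 -0.2  0.1] j6 0.44
slide cm [19.93 -0.27 -0.2 ] rotx 6.2
```

step_arm([
  {"gripper": 9.4, "slide": [5, -0.27, -0.2], "rot": [6.2, 0, 0]},
  {"gripper": 9.4, "slide": [10, -0.27, -0.2], "rot": [6.2, 0, 0]},
  {"gripper": 9.4, "slide": [14, -0.27, -0.2], "rot": [6.2, 0, 0]},
  {"gripper": 9.4, "slide": [16, -0.27, -0.2], "rot": [6.2, 0, 0]},
  {"gripper": 9.4, "slide": [17, -0.27, -0.2], "rot": [6.2, 0, 0]},
])

```text
clock: 4.0
ee_pos: [491.4, -85.7, 49.1]
ee_rot: [[-0.002, 0.757, 0.654], [0.001, 0.654, -0.757], [-1.0, -0.001, -0.002]]
contact_force: [-0.3, 0.4, 0.2]
width: 93.8
```

step_arm([
  {"gripper": 9.4, "slide": [1, 0, 0], "rot": [0, 0, 0]},
  {"gripper": 9.4, "slide": [2, 0, 0], "rot": [0, 0, 0]},
  {"gripper": 9.4, "slide": [2.9, 0, 0], "rot": [0, 0, 0]},
  {"gripper": 9.4, "slide": [2.9, 0, 0], "rot": [0, 0, 0]},
  {"gripper": 9.4, "slide": [2.9, 0, 0], "rot": [0, 0, 0]},
])

```text
clock: 4.62
ee_pos: [492.2, -86.1, 21.5]
ee_rot: [[0.001, 0.757, 0.654], [-0.0, 0.654, -0.757], [-1.0, 0.0, 0.0]]
contact_force: [-0.8, -0.5, -0.7]
width: 94.1
```

```bash
python3 -c "
from h import *
to(492.2,-85.3,21,-49.1)"
```

```text
t 4.625 p [492.2 -86.1  21.5] yaw -49.19 tilt [ 0.001 -0.    -1.   ] w 94.08963987620884 F [-0.8 -0.5 -0.7] j6 0.55
slide cm [ 0.05  0.05 -0.06] rotx -0.09
```

Close the fingers, then lift.

step_arm([
  {"gripper": 3, "slide": [0, 0, 0], "rot": [0, 0, 0]},
  {"gripper": 3, "slide": [0, 0, 0], "rot": [0, 0, 0]},
  {"gripper": 3, "slide": [0, 0, 0], "rot": [0, 0, 0]},
  {"gripper": 3, "slide": [0, 0, 0], "rot": [0, 0, 0]},
  {"gripper": 3, "slide": [0, 0, 0], "rot": [0, 0, 0]},
])

```text
clock: 5.25
ee_pos: [491.9, -86.0, 21.3]
ee_rot: [[0.0, 0.757, 0.654], [0.0, 0.654, -0.757], [-1.0, 0.0, -0.0]]
contact_force: [-0.6, -0.0, -0.4]
width: 47.4
```

step_arm([
  {"gripper": 3, "slide": [0, 0, 0], "rot": [0, 0, 0]},
  {"gripper": 3, "slide": [0, 0, 0], "rot": [0, 0, 0]},
  {"gripper": 3, "slide": [-4, 0, 0], "rot": [0, 0, 0]},
  {"gripper": 3, "slide": [-9, 0, 0], "rot": [0, 0, 0]},
  {"gripper": 3, "slide": [-15, 0, 0], "rot": [0, 0, 0]},
])

```text
clock: 5.88
ee_pos: [490.8, -85.7, 171.7]
ee_rot: [[-0.003, 0.757, 0.653], [0.001, 0.654, -0.757], [-1.0, -0.001, -0.003]]
contact_force: [1.0, 0.1, -1.4]
width: 34.1
```

```bash
python3 -c "
from h import *
to(559,175.7,170,-28.1)"
```

```text
t 5.875 p [490.8 -85.7 171.7] yaw -49.19 tilt [-0.003  0.001 -1.   ] w 34.06427388033621 F [ 1.   0.1 -1.4] j6 0.55
slide cm [  0.18  22.24 -15.33] rotx -21.09
```

step_arm([
  {"gripper": 3, "slide": [0, 4.5, -3], "rot": [-5, 0, 0]},
  {"gripper": 3, "slide": [0, 9, -6.2], "rot": [-10, 0, 0]},
  {"gripper": 3, "slide": [0, 13.5, -9.3], "rot": [-15, 0, 0]},
  {"gripper": 3, "slide": [0, 18, -12.4], "rot": [-21, 0, 0]},
  {"gripper": 3, "slide": [0, 22.2, -15.3], "rot": [-21, 0, 0]},
])

```text
clock: 6.5
ee_pos: [559.8, 176.7, 170.8]
ee_rot: [[-0.001, 0.471, 0.882], [-0.0, 0.882, -0.471], [-1.0, -0.001, -0.001]]
contact_force: [0.9, -0.2, -1.1]
width: 33.8
```

step_arm([
  {"gripper": 3, "slide": [0, 0, 0], "rot": [0, 0, 0]},
  {"gripper": 3, "slide": [0, 0, 0], "rot": [0, 0, 0]},
  {"gripper": 3, "slide": [0, 0, 0], "rot": [0, 0, 0]},
  {"gripper": 3, "slide": [0, 0, 0], "rot": [0, 0, 0]},
  {"gripper": 3, "slide": [0, 0, 0], "rot": [0, 0, 0]},
])

```text
clock: 7.12
ee_pos: [559.9, 174.1, 171.5]
ee_rot: [[0.0, 0.473, 0.881], [0.0, 0.881, -0.473], [-1.0, 0.0, 0.0]]
contact_force: [0.4, 0.6, -1.3]
width: 34.0
```

Run:
```python
from h import *
p,d=grab('wrist','w4')
to(559,175.7,140,-28.1)
o=env.get_obs();f=load('w4');t=np.array(o['ee_pos'])+[0,0,11];u=f['K']@(f['R']@t+f['t']);u=u/u[2];print('expect',u[:2])
x,y=int(u[0]),int(u[1]);x0,y0=x-60,y-60;print(x0,y0)
cv2.imwrite('pics/w4b.png',cv2.resize(p[y0:y0+120,x0:x0+120,::-1],None,fx=5,fy=5,interpolation=cv2.INTER_CUBIC))
```

```text
t 7.175 p [560.  174.2 171.4] yaw -28.25 tilt [ 0.  0. -1.] w 34.14343119180644 F [-0.2  0.8 -2.4] j6 0.68
slide cm [ 3.14  0.08 -0.16] rotx -0.15
expect [256.80922499 257.9564934 ]
196 197
```

View pics/w4b.png

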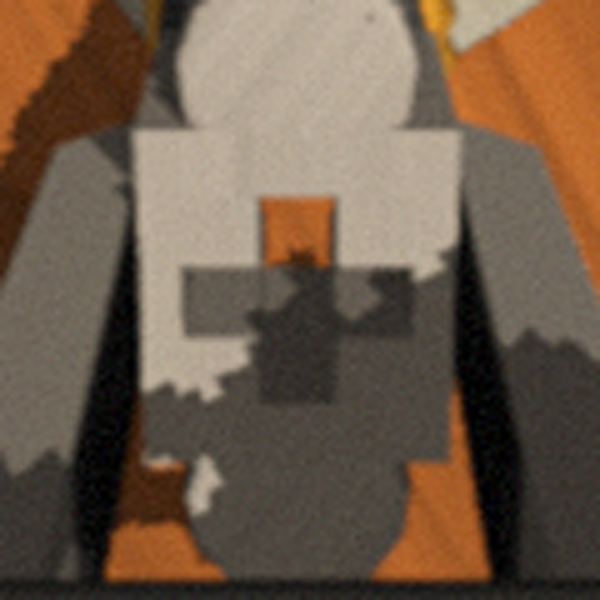

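Run:
```python
from h import *
f=load('w4');o=env.get_obs();p=np.array(o['ee_pos']);R=np.array(o['ee_rot'])
q=lambda x,y,z:px(f,196+(x+.5)/5-.5,197+(y+.5)/5-.5,z)
for dz in(9.,11.,13.):
  b=q(297.5,302.5,p[2]+dz);print(dz,b,(R.T@(b-p)).round(2))
b=q(297.5,302.5,p[2]+11); print(f['d'][197+60-14,196+50-14], f['d'][230,250])
print('surface z',px(f,235,235)[2]-p[2])
f=load('w2');k=lambda x,y,z:px(f,220+(x+.5)/8-.5,140+(y+.5)/8-.5,z);s=k(280,332,113.5)
print('sp',s,'need shift tool',(R.T@(s-b)).round(2))
```

```text
9.0 [558.87546896 174.13831869 180.41541354] [-9.   -0.59 -0.92]
11.0 [559.39971139 175.11389174 182.41541354] [-11.     0.52  -0.92]
13.0 [559.92395381 176.08946478 184.41541354] [-13.     1.63  -0.92]
165.17032 0.0
surface z 11.483431870699803
sp [558.92440173 175.71896753 113.5       ] need shift tool [68.92  0.3  -0.71]
```

step_arm([
  {"gripper": 3, "slide": [1, 0.03, -0.05], "rot": [-0.2, 0, 0]},
  {"gripper": 3, "slide": [2, 0.03, -0.05], "rot": [-0.2, 0, 0]},
  {"gripper": 3, "slide": [3, 0.03, -0.05], "rot": [-0.2, 0, 0]},
  {"gripper": 3, "slide": [3.4, 0.03, -0.05], "rot": [-0.2, 0, 0]},
  {"gripper": 3, "slide": [3.7, 0.03, -0.05], "rot": [-0.2, 0, 0]},
])

```text
clock: 7.8
ee_pos: [559.7, 175.4, 133.9]
ee_rot: [[-0.0, 0.469, 0.883], [0.0, 0.883, -0.469], [-1.0, -0.0, -0.0]]
contact_force: [-0.1, -0.5, -1.3]
width: 33.6
```

step_arm([
  {"gripper": 3, "slide": [0.1, 0, 0], "rot": [0, 0, 0]},
  {"gripper": 3, "slide": [0.2, 0, 0], "rot": [0, 0, 0]},
  {"gripper": 3, "slide": [0.3, 0, 0], "rot": [0, 0, 0]},
  {"gripper": 3, "slide": [0.4, 0, 0], "rot": [0, 0, 0]},
  {"gripper": 3, "slide": [0.4, 0, 0], "rot": [0, 0, 0]},
])

```text
clock: 8.43
ee_pos: [559.5, 175.0, 130.0]
ee_rot: [[-0.0, 0.469, 0.883], [-0.001, 0.883, -0.469], [-1.0, -0.001, -0.0]]
contact_force: [0.1, -2.3, -0.8]
width: 34.2
```

Run:
```python
from h import *
p,d=grab('wrist','w5')
to(559,175.7,120,-28.1);print(env.get_obs()['ft_torque'])
cv2.imwrite('pics/w5b.png',cv2.resize(p[197:317,196:316,::-1],None,fx=5,fy=5,interpolation=cv2.INTER_CUBIC))
```

```text
t 8.475 p [559.5 175.  130. ] yaw -27.99 tilt [-0.001 -0.001 -1.   ] w 34.11218751396293 F [ 0.  -1.7 -1. ] j6 0.67
slide cm [ 1.    0.04 -0.08] rotx 0.11
[-0.42106068  0.22922095  0.0199012 ]
```

View pics/w5b.png

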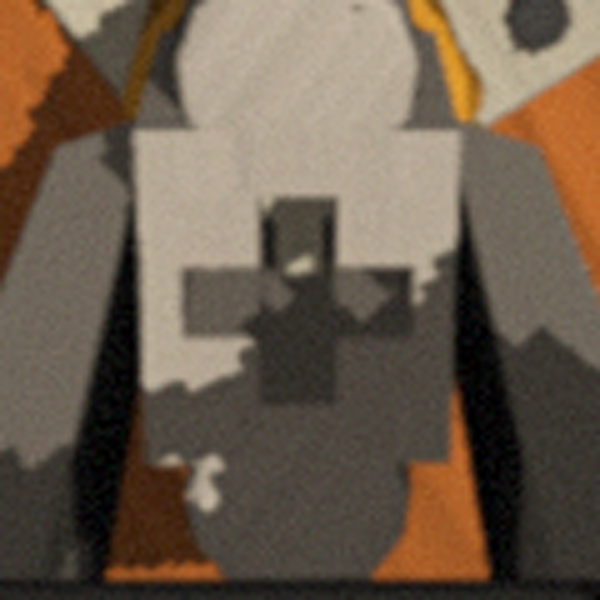

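The bar is visible in the slot near (300,235). The underside is 6 mm below the spindle top with no vertical force, so the handle is meshed. I'll continue down slowly.

step_arm([
  {"gripper": 3, "slide": [0.3, -0.03, 0.02], "rot": [0, 0, 0]},
  {"gripper": 3, "slide": [0.6, -0.03, 0.02], "rot": [0, 0, 0]},
  {"gripper": 3, "slide": [0.9, -0.03, 0.02], "rot": [0, 0, 0]},
  {"gripper": 3, "slide": [1.2, -0.03, 0.02], "rot": [0, 0, 0]},
  {"gripper": 3, "slide": [1.4, -0.03, 0.02], "rot": [0, 0, 0]},
])

```text
clock: 9.1
ee_pos: [559.5, 174.9, 116.1]
ee_rot: [[-0.0, 0.469, 0.883], [-0.0, 0.883, -0.469], [-1.0, -0.0, -0.0]]
contact_force: [-1.7, -2.7, 4.1]
width: 33.7
```

step_arm([
  {"gripper": 3, "slide": [0.15, 0, 0], "rot": [0, 0, 0]},
  {"gripper": 3, "slide": [0.3, 0, 0], "rot": [0, 0, 0]},
  {"gripper": 3, "slide": [0.45, 0, 0], "rot": [0, 0, 0]},
  {"gripper": 3, "slide": [0.6, 0, 0], "rot": [0, 0, 0]},
  {"gripper": 3, "slide": [0.7, 0, 0], "rot": [0, 0, 0]},
])

```text
clock: 9.72
ee_pos: [559.5, 174.9, 110.2]
ee_rot: [[0.0, 0.469, 0.883], [-0.0, 0.883, -0.469], [-1.0, 0.0, 0.0]]
contact_force: [-2.1, -2.5, 7.2]
width: 33.5
```

```bash
python3 -c "
from h import *
to(559.3,175.2,107,-28.1);print(env.get_obs()['ft_torque'])"
```

```text
t 9.725 p [559.5 174.9 110.2] yaw -27.98 tilt [ 0. -0. -1.] w 33.487648940701355 F [-2.1 -2.5  7.2] j6 0.67
slide cm [ 0.32  0.02 -0.03] rotx 0.12
[-0.66472159  0.85192163  0.06756661]
```

step_arm([
  {"gripper": 3, "slide": [0.1, 0, 0], "rot": [0, 0, 0]},
  {"gripper": 3, "slide": [0.2, 0, 0], "rot": [0, 0, 0]},
  {"gripper": 3, "slide": [0.25, 0, 0], "rot": [0, 0, 0]},
  {"gripper": 3, "slide": [0.3, 0, 0], "rot": [0, 0, 0]},
  {"gripper": 3, "slide": [0.3, 0, 0], "rot": [0, 0, 0]},
])

```text
clock: 10.35
ee_pos: [559.5, 174.9, 108.2]
ee_rot: [[0.001, 0.469, 0.883], [-0.0, 0.883, -0.469], [-1.0, 0.0, 0.001]]
contact_force: [-5.1, -3.8, 12.3]
width: 33.7
```

step_arm([
  {"gripper": 3, "slide": [0.05, 0, 0], "rot": [0, 0, 0]},
  {"gripper": 3, "slide": [0.1, 0, 0], "rot": [0, 0, 0]},
  {"gripper": 3, "slide": [0.1, 0, 0], "rot": [0, 0, 0]},
  {"gripper": 3, "slide": [0.1, 0, 0], "rot": [0, 0, 0]},
  {"gripper": 3, "slide": [0.1, 0, 0], "rot": [0, 0, 0]},
])

```text
clock: 10.98
ee_pos: [559.5, 174.9, 108.2]
ee_rot: [[0.001, 0.469, 0.883], [0.0, 0.883, -0.469], [-1.0, 0.001, 0.001]]
contact_force: [-5.9, -3.1, 16.5]
width: 33.7
```

The TCP stays at 108.2 mm while the force rises from 12 to 16.5 N, so it is on the stop. One check that the handle hasn't slipped in the grip.

Run:
```python
from h import *
p,d=grab('wrist','w6');f=load('w6');g=load('w4')
to(559.5,174.9,108.2,-28)
pz=env.get_obs()['ee_pos'][2]
for v in(226,228,230):
  print([(round(float(f['d'][v,u]),1),round(float(g['d'][v,u]),1)) for u in(228,232,235,240)])
b=cv2.cvtColor(g['p'],cv2.COLOR_RGB2GRAY);a=cv2.cvtColor(p,cv2.COLOR_RGB2GRAY)
r=cv2.matchTemplate(a[205:245,210:300],b[210:230,220:292],cv2.TM_CCOEFF_NORMED);print(cv2.minMaxLoc(r),'expected (10,5)')
cv2.imwrite('pics/w6b.png',cv2.resize(p[140:317,160:350,::-1],None,fx=3.3,fy=3.3,interpolation=cv2.INTER_CUBIC))
```

```text
t 11.025 p [559.5 174.9 108.2] yaw -27.97 tilt [ 0.001  0.    -1.   ] w 33.764704242374286 F [-5.4 -4.  17.1] j6 0.67
slide cm [-0. -0. -0.] rotx 0.03
[(162.5, 162.0), (161.4, 163.6), (162.1, 162.0), (161.6, 162.4)]
[(162.7, 162.0), (161.5, 161.4), (162.2, 163.4), (162.8, 162.7)]
[(164.0, 162.8), (162.0, 162.8), (162.5, 161.9), (162.4, 163.0)]
(0.0738036185503006, 0.963352382183075, (14, 20), (10, 5)) expected (10,5)
```

View pics/w6b.png

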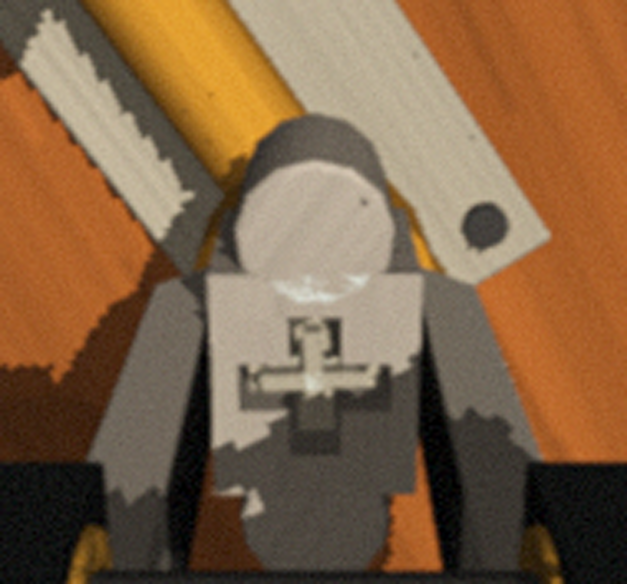

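The spindle cross sits centred in the bore at about (315,380), just below the handle's top face. The handle has not shifted in the grip, so I'm handing in.

```bash
python3 -c "
from h import *
print(env.finish_job())"
```

```text
the job is handed in; nothing more can be done
None
```

I gripped the loose aluminium handle, turned it about 21° to mesh with the bare spindle, and slid it down onto the collar until it hit the stop. I then handed the job in at about 11 s, with the fingers still gripping and pressing at about 17 N.

- **Fully home:** the tool stayed at a height of 108.2 mm while the push rose from 12 to 17 N. That puts the handle's underside at about 87 mm, which is the home height.
- **Grip:** the last wrist picture showed the spindle's cross inside the bore, and the handle had not slipped (same position and depth as before the fit, opening 33.8 mm).
- **Side load:** a side force of about 6–7 N remained at the end.
- **Calibration:** the wrist camera put the bore about 0.9 mm off the tool's centre. I allowed for that in the alignment, and the handle meshed on the first try.
- **Other things:** I kept clear of everything else and saw no unexpected contact forces. I did not take a last scene picture to confirm that nothing else moved.

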